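Lock off the high-voltage isolator

TASK

Lock the high-voltage isolator off: push its red handle round with a fingertip until the slot in the red locking disc lines up with the flat steel lock bar, then push the bar by its yellow tab through the slot until it is fully home, with its padlock hole out past the far bracket. Do not force the bar against the disc, and leave the padlock, the brass adapter, the source pot and the screwdriver where they are.

Things in the scene. Friction and masses are not known exactly. Their poses are not given: they have to be found in the camera images.
- switchbox: Cream steel isolator box bolted to the bench, 360 (its x) x 220 (its y) x 55 mm high, panel up. Origin: centre of its underside. Its +x is the direction in which the lock bar is pushed. Guide, bar, disc and far bracket lie on the panel along y = 0. Only the handle, the yellow tab, the padlock and the adapter stand higher than 17 mm above the panel
- guide_end (a point): Middle of the top edge of the dark grey guide rail's +x end, 17 mm above the panel, 45 mm before the spindle. The rail is 46 mm wide and runs from here 185 mm along the box's -x; a slot along its top lets the tab pass, closed over the last 30 mm (the tab's stop)
- spindle (a point): Turning axis of the red locking disc, at its top face (17 mm above the panel, 72 mm above the bench), at x = +70 mm of the box; frame parallel to the box's. The disc is 80 mm in diameter, its underside 4 mm above the panel, with a straight dark-floored slot 22 mm wide right across it, and sits on a yellow square plate
- far_bracket (a point): Middle of the top of the dark grey bracket beyond the disc, 46 mm past the spindle along the box's +x: 10 mm along x, 38 mm wide, its top 16 mm above the panel. The bar's nose passes under it at the end of the push; the handle sweeps above it
- handle_end (a point): Point on the top edge of the red blade handle on the disc, on its long arm (white line), 50 mm from the axis, 45 mm above the panel. The blade is 12 mm thick, stands from 17 to 45 mm above the panel, lies at right angles to the slot (which runs under it) and reaches 62 mm from the axis on this side, 36 mm on the other
- isolator (a joint): Angle of disc and handle, rad, positive clockwise seen from above. 0: off, slot in line with the bar, handle's long arm along the box's +y; 1.57: long arm along +x. Starts at 0.7 to 1.5; travel -0.35 to 1.65, no click or stop at 0; friction holds it where it is left (4 to 5 N at 50 mm turns it). The bar passes freely within about 0.08 rad of 0; else the disc blocks it
- tab_back (a point): Centre of the rear (box's -x) face of the yellow push tab on the lock bar, 30 mm above the panel; frame parallel to the box's. The tab is 10 mm thick along x, 14 mm wide and stands from 13 to 48 mm above the panel. Push this face along the box's +x
- bar_nose (a point): Middle of the top edge of the lock bar's front end, 13 mm above the panel. The bar is flat steel, 16 mm wide, 8 mm high, 155 mm long from the tab's rear face, tapered to 8 mm width over the last 8 mm; a dark padlock hole of 8 mm lies 11 mm behind the nose
- lock_bar (a joint): How far the lock bar is pushed in, m. 0: fully out. It starts at 0 to 0.012 (nose 8 to 20 mm short of the disc). 0.130: fully home at its stop, tab against the closed end of the guide's slot, nose 70 mm past the spindle. Sliding takes about 3 N; it stays where it is left
- padlock: Bystander: loose red padlock with open steel shackle, lying on the panel on the box's -y side, 73 x 42 x 20 mm. Origin: under the middle of its red body
- adapter: Bystander: loose brass connector adapter standing on the panel on the box's +y side, 19 mm in diameter, 36 mm tall. Origin: centre of its foot
- source_pot: Bystander: closed grey metal source pot with a yellow band and a knob on its lid, standing on the bench beyond the box's +x end, 62 mm in diameter, 80 mm tall. Origin: centre of its foot
- screwdriver: Bystander: red-handled screwdriver lying on the bench beyond the box's -x end, 200 mm long, handle 26 mm thick. Origin: middle of its length, at the bench

How it is judged:
On the way, in this order (a step that is already met when the one before it is completed fails the run):
1. the handle is turned until the disc's slot lines up with the bar (value of joint isolator between -0.12 and 0.12 rad), for 0.2 s.
2. the bar is pushed through the slot, fully home (value of joint lock_bar above 0.126 m), for 0.2 s.
At the end, for the whole second after the job is handed in: the lock bar is fully home within 4 mm, through the slot of the disc, which stands at off within 0.12 rad; both are at rest, and the adapter and the source pot still stand upright (all of step 1 and value of joint lock_bar above 0.126 m and velocity of joint isolator between -0.05 and 0.05 rad/s and velocity of joint lock_bar between -0.005 and 0.005 m/s and angle between each of adapter, source_pot's own z axis and vertical below 0.3 rad); the robot touches nothing.
It fails at once if the padlock is moved or lifted by more than 15 mm (distance of padlock from where it was at the start of the episode above 0.015 m).
It fails at once if the adapter is moved or lifted by more than 15 mm, or knocked over (distance of adapter from where it was at the start of the episode above 0.015 m or angle between adapter's own z axis and vertical above 0.5 rad).
It fails at once if the source pot is moved or lifted by more than 15 mm, or knocked over (distance of source_pot from where it was at the start of the episode above 0.015 m or angle between source_pot's own z axis and vertical above 0.5 rad).
It fails at once if the screwdriver is moved or lifted by more than 15 mm (distance of screwdriver from where it was at the start of the episode above 0.015 m).
It fails at once if the bar is forced against the disc with more than 40 N (contact force between lock_bar and isolator above 40 N).
It also fails if it takes over 48 s, if anything falls off the work surface, if the arm or the gripper's body presses on something with over 40 N, if the wrist force passes 120 N, or if a joint passes its speed limit or range.

ROBOT

A 7-joint arm with a two-finger parallel gripper is mounted at the origin on the work surface. World frame = base frame: x ahead of the robot, y to its left, z up, the work surface at z = 0. Lengths are in m, angles in rad, forces in N, time in s.
With the tool pointing down it reaches from about 0.4 to 0.875 m from the base axis. Payload 19.3 kg.
Tool frame: the origin (TCP) lies at the very end of the fingers, on their centre line; the grasp point (between the pads) lies 19 mm behind it; z points along the fingers, y is the direction in which the jaws open and shut (so a half turn about z gives the same grasp; the last joint's range is limited). The gripper opens to 85 mm and grips with 20 to 120 N. Pads are 22 mm wide; open, the fingers measure 114 mm over their backs; the gripper's body (76 mm by 85 mm) begins 54 mm behind the grasp point. The pads swing forward as they close: fully open they stand 13 mm farther back than shut.
Start: joints at [-1.297, 0.521, -0.036, 1.599, 0.021, 1.021, -0.113], TCP at [0.211, 0.588, 0.231] pointing down, gripper open.
Joint ranges: [-2.91, 2.91], [-0.3, 2.13], [-1.5, 1.42], [0.17, 2.43], [-1.26, 4.41], [0.16, 1.93], [-2.52, 2.52]. Speed limits (rad/s): [1.89, 1.89, 2.39, 2.39, 3.01, 3.01, 3.01].

INTERFACE

Orientations are given as [roll, pitch, yaw] about the fixed x, y, z axes, in that order (R = Rz(yaw) Ry(pitch) Rx(roll)).
In Python, from workcell import telemetry, imaging, ticket gives the robot as it stands.
- The arm moves only by the tool carry_out, never from a script. Its argument "series" is a list of rows, each a list of 7 numbers: the shift along the tool's x, y, z in m, then the turn, a rotation vector about the tool's x, y, z in rad, then the closure in counts, from 0 (fully open) to 255 (shut). In form: [[tx, ty, tz, ax, ay, az, jaw], ...]. A call has 1 to 10 rows; each row is the pose to reach, as a shift and turn from the pose commanded when the call began, along the tool's axes at that moment; what a row does not reach only later rows make up. A row lasts 1/8 s, in which the tool goes at most 62.5 mm and 10.7 degrees, less where a joint would pass 70% of its speed; a pose out of reach is approached as far as the arm can. A call with a gripper value outside its range is refused whole. The fingers move at their own pace and stop on an object; "force" is the grip in N (left out, the last holds). Time passes only in rows, so rows that repeat a pose let the fingers close. It gives the time, the measured TCP pose, the force and the opening at its end, in the units of the state.
- telemetry.observe(): the state, without advancing time (a new reading comes with each control period).
- imaging.grab_frame(name): name is "scene" or "top" or "wrist"; returns (picture, depth): 480x640x3 uint8, blue, green, red; 480x640 float32, m along the optical axis (not along the pixel's ray), 0 where there is no reading.
- imaging.camera_info(name): a dict with "mtx" (3x3 intrinsics, pixels), "dist_coeffs" ([k1, k2, p1, p2, k3] as OpenCV has them; the pictures are not rectified), "extrinsics" (4x4, takes a point from camera to world coordinates); the wrist camera has in their place "hand_eye" (4x4, takes a point from camera to tool coordinates, whose origin is the TCP and whose axes are the flange's). Camera axes: x right, y down, z forward; pixel columns grow to the right and rows downward; lengths in m; the calibration is good to about 2 mm. A picture is of the moment at which its call begins: read the wrist's pose just before it. camera_info takes no time and is no camera call.
- ticket.job_done(): hands the job in, once; it reports no verdict.
The state is a dict: "clock": time; "qpos": joint angles; "qd": joint speeds; "joint_efforts": joint torques, N m; "position": TCP position; "tool_rot": TCP orientation; "force": force on the tool from outside, world axes, zero at the start; "moment": the same for the moment, N m; "grip_width": finger opening in m.
Only numpy, scipy, OpenCV 4.12 (cv2) and the standard library are available. Lean on these libraries where they do the work, as an engineer would, in place of code of your own. Each camera call takes 0.05 s, during which the arm holds its last target.

## Working session

There is one attempt and no reset: what is moved stays moved. The work goes in short steps, Python scripts to look and compute and a tool call to move; the robot and the scene stay as the last step left them, time stands still between calls to the robot, and variables do not carry over. Pictures are saved under pics/ and viewed, and the job is handed in when it is done.

Besides the shell and the picture viewer there is one more tool, called after ">>>" as name([rows], argument=value, ...), one row to a line, values as JSON. carry_out: Moves the arm, as the interface text tells. Its arguments: {"type":"object","properties":{"series":{"type":"array"},"force":{"type":"number"}},"required":["series"]}

```bash
mkdir -p pics; ls
python3 - <<'E'
from workcell import telemetry, imaging
import cv2,numpy as np
np.set_printoptions(precision=4,suppress=True)
s=telemetry.observe();print(s)
for n in("scene","top"):
    p,d=imaging.grab_frame(n);cv2.imwrite(f"pics/{n}0.png",p);np.save(f"pics/{n}0.npy",d);i=imaging.camera_info(n);print(n,i)
print(imaging.camera_info("wrist"))
E
```

```text
pics
{'clock': 0.0, 'qpos': array([-1.2972,  0.5221, -0.0364,  1.6   ,  0.0212,  1.0211, -0.1128]), 'qd': array([-0.001 ,  0.0006,  0.001 ,  0.0019,  0.    , -0.0033,  0.    ]), 'joint_efforts': array([  0.0004, -92.7119,   1.9797, -36.9921,   0.0178,   0.0083,
        -0.    ]), 'position': array([0.2106, 0.5881, 0.2307]), 'tool_rot': array([-3.1404,  0.0001,  2.7978]), 'force': array([-0.392 ,  0.0332,  0.4001]), 'moment': array([0.04  , 0.0205, 0.0029]), 'grip_width': 0.08541871133767173}
scene {'mtx': array([[547.6109,   0.    , 319.2679],
       [  0.    , 547.6109, 236.2758],
       [  0.    ,   0.    ,   1.    ]]), 'dist_coeffs': array([0.0192, 0.    , 0.    , 0.    , 0.    ]), 'extrinsics': array([[-0.5302,  0.6152, -0.5835,  1.0872],
       [ 0.8478,  0.393 , -0.356 ,  0.3576],
       [ 0.0103, -0.6834, -0.7299,  0.7471],
       [ 0.    ,  0.    ,  0.    ,  1.    ]])}
top {'mtx': array([[456.8289,   0.    , 325.1313],
       [  0.    , 456.8289, 234.572 ],
       [  0.    ,   0.    ,   1.    ]]), 'dist_coeffs': array([-0.0382,  0.    ,  0.    ,  0.    ,  0.    ]), 'extrinsics': array([[ 0.0257, -0.9799,  0.1976,  0.4154],
       [-0.9996, -0.0274, -0.0057,  0.0286],
       [ 0.011 , -0.1974, -0.9803,  0.9207],
       [ 0.    ,  0.    ,  0.    ,  1.    ]])}
{'mtx': array([[373.3705,   0.    , 319.8513],
       [  0.    , 373.3705, 239.4835],
       [  0.    ,   0.    ,   1.    ]]), 'dist_coeffs': array([-0.0382,  0.    ,  0.    ,  0.    ,  0.    ]), 'hand_eye': array([[-0.0005, -0.956 , -0.2932,  0.0746],
       [ 1.    , -0.0001, -0.0011,  0.0013],
       [ 0.001 , -0.2932,  0.956 , -0.1426],
       [ 0.    ,  0.    ,  0.    ,  1.    ]])}
```

View pics/top0.png

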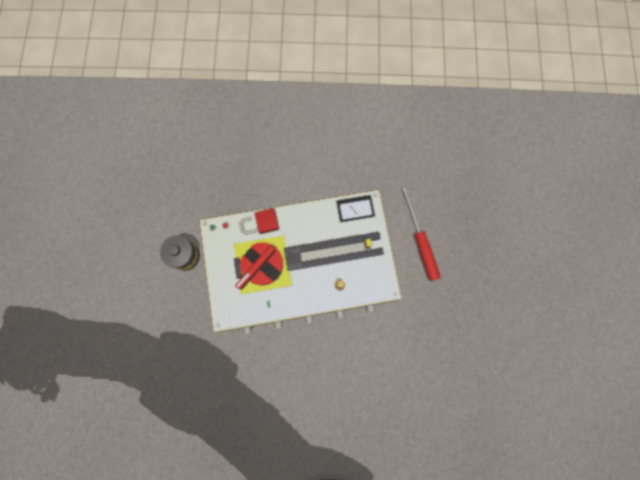

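View pics/scene0.png

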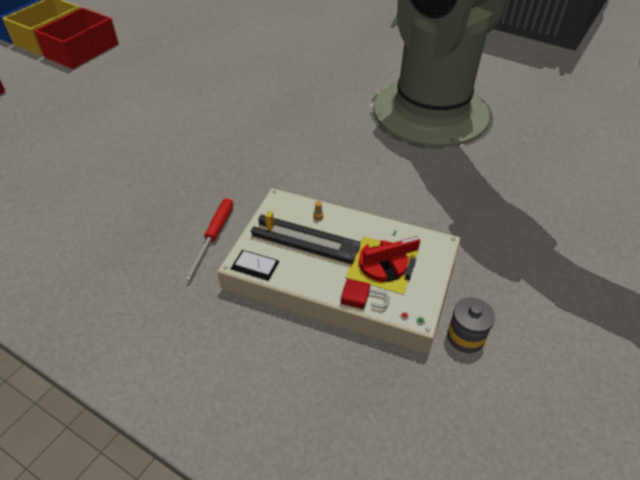

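The top view shows the disc at (262,264) with the handle's long arm toward (240,288). The tab is at (368,243), the adapter at (340,284), the padlock at (262,222) and the pot at (178,252). Box +x points left in the image, which is about world +y. Next I'll measure.

```bash
cat > h.py <<'E'
import cv2,numpy as np
from workcell import telemetry, imaging
np.set_printoptions(precision=4,suppress=True)
def ray(n,uv,z,T=None):
    i=imaging.camera_info(n); E=i["extrinsics"] if T is None else T
    q=cv2.undistortPoints(np.array(uv,float).reshape(-1,1,2),i["mtx"],i["dist_coeffs"]).reshape(-1,2)
    d=np.c_[q,np.ones(len(q))]@E[:3,:3].T; o=E[:3,3]
    return o+d*((z-o[2])/d[:,2])[:,None]
def proj(n,P,T=None):
    i=imaging.camera_info(n); E=np.linalg.inv(i["extrinsics"] if T is None else T)
    return cv2.projectPoints(np.array(P,float).reshape(-1,3),cv2.Rodrigues(E[:3,:3])[0],E[:3,3],i["mtx"],i["dist_coeffs"])[0].reshape(-1,2)
E
python3 - <<'E'
from h import *
for n,(x0,y0,x1,y1) in {"top":(150,170,460,350),"scene":(170,170,510,370)}.items():
    p=cv2.imread(f"pics/{n}0.png"); c=p[y0:y1,x0:x1]; f=800/(x1-x0)
    cv2.imwrite(f"pics/{n}0c.png",cv2.resize(c,None,fx=f,fy=f,interpolation=cv2.INTER_CUBIC)); print(f)
p=cv2.imread("pics/top0.png");d=np.load("pics/top0.npy")
hsv=cv2.cvtColor(p,cv2.COLOR_BGR2HSV)
# panel
roi=np.zeros(p.shape[:2],np.uint8);roi[180:340,190:410]=1
m=((hsv[...,2]>150)&(roi>0)).astype(np.uint8)
c=max(cv2.findContours(cv2.morphologyEx(m,cv2.MORPH_CLOSE,np.ones((9,9))),0,2)[0],key=cv2.contourArea)
r=cv2.minAreaRect(cv2.convexHull(c));b=cv2.boxPoints(r);print(r,b)
P=ray("top",b,.055);print(P);print([np.linalg.norm(P[i]-P[(i+1)%4]) for i in range(4)],P.mean(0))
def blobs(m,name,z,amin=10):
    n,l,s,ce=cv2.connectedComponentsWithStats(m.astype(np.uint8))
    for i in range(1,n):
        if s[i,4]>amin: print(name,s[i],ce[i],ray("top",ce[i],z)[0],"depth med",np.median(d[l==i]))
H,S,V=hsv[...,0],hsv[...,1],hsv[...,2]
blobs((S>150)&((H<8)|(H>172))&(V>80)&(roi>0),"red",.072)
blobs((S>130)&(H>15)&(H<35)&(V>100)&(roi>0),"yel",.103)
E
```

```text
2.5806451612903225
2.3529411764705883
((301.3362731933594, 259.59344482421875), (207.6739501953125, 153.1175537109375), 2.290609836578369) [[194.5224 331.9409]
 [200.6422 178.9457]
 [408.1502 187.246 ]
 [402.0304 340.2412]]
[[ 0.3988  0.2613  0.055 ]
 [ 0.6954  0.2732  0.055 ]
 [ 0.6901 -0.1384  0.055 ]
 [ 0.3939 -0.1242  0.055 ]]
[np.float64(0.29691126203791995), np.float64(0.4116527966809601), np.float64(0.29658485802687806), np.float64(0.38551773738144096)] [0.5446 0.0679 0.055 ]
red [256 209  22  23 366] [266.3005 220.224 ] [0.6112 0.1365 0.072 ] depth med 0.86821413
red [240 243  42  45 954] [260.8543 263.2998] [0.5283 0.1425 0.072 ] depth med 0.85087
yel [235 237  55  56 851] [264.7662 264.463 ] [0.5223 0.1311 0.103 ] depth med 0.8679396
yel [366 239   5   9  36] [367.7222 242.4722] [ 0.5677 -0.0541  0.103 ] depth med 0.8339902
```

```bash
ls -la pics
```

```text
total 3912
drwxr-xr-x 2 agent agent    4096 Dec  7 01:19 .
drwxr-xr-x 3 agent agent    4096 Dec  7 01:19 ..
-rw-r--r-- 1 agent agent 1228928 Dec  7 01:18 scene0.npy
-rw-r--r-- 1 agent agent  379928 Dec  7 01:18 scene0.png
-rw-r--r-- 1 agent agent  374281 Dec  7 01:19 scene0c.png
-rw-r--r-- 1 agent agent 1228928 Dec  7 01:18 top0.npy
-rw-r--r-- 1 agent agent  401442 Dec  7 01:18 top0.png
-rw-r--r-- 1 agent agent  368039 Dec  7 01:19 top0c.png
```

View pics/top0c.png

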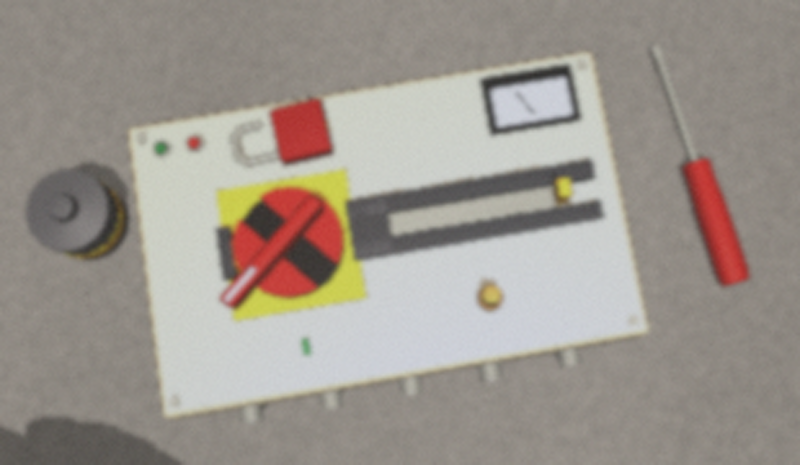

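View pics/scene0c.png

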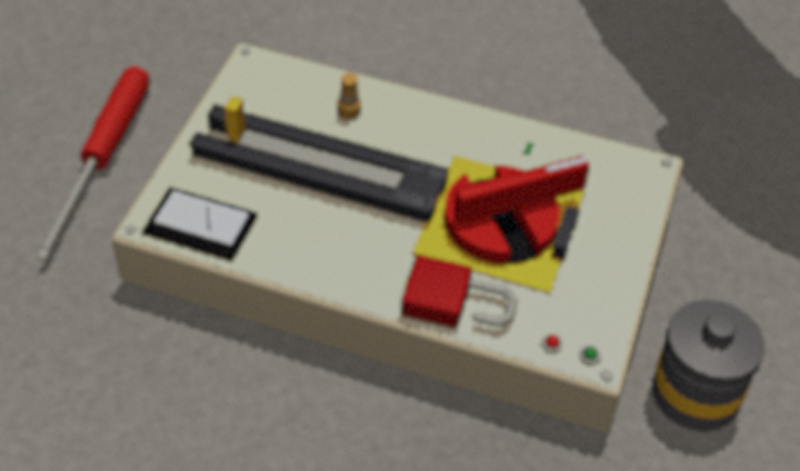

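The crops are clear. In the top crop the panel corners are at (131,129), (592,53), (647,331) and (166,416). My panel mask failed (412 x 297 mm against 360 x 220), so I'll fit the corners instead and cross-check with the scene view.

Run:
```python
from h import *
def fit(A,B): # B = R A + t
    a=A-A.mean(0);b=B-B.mean(0);th=np.arctan2((a[:,0]*b[:,1]-a[:,1]*b[:,0]).sum(),(a*b).sum());R=np.array([[np.cos(th),-np.sin(th)],[np.sin(th),np.cos(th)]]);return th,R,B.mean(0)-R@A.mean(0)
M=np.array([[.18,-.11],[-.18,-.11],[-.18,.11],[.18,.11]])
out={}
for n,f,o,c in (("top",2.5806,(150,170),[(131,129),(592,53),(647,331),(166,416)]),("scene",2.3529,(170,170),[(620,393),(114,239),(239,44),(682,158)])):
    uv=np.array(c)/f+o
    P=ray(n,uv,.055)[:,:2]; print(n,P.tolist(),[np.linalg.norm(P[i]-P[(i+1)%4]).round(4) for i in range(4)])
    th,R,t=fit(M,P);print("yaw",th,"t",t,"res",np.abs(M@R.T+t-P).max()); out[n]=(th,R,t)
    inv=lambda uv,z:(ray(n,np.array(uv)/f+o,z)[:,:2]-t)@R
    if n=="top":
        print("disc ellipse",inv([(288,243)],.072),"tab top rear edge",inv([(573,187),(556,189)],.103))
        print("handle tip,axis line",inv([(229,302),(318,203),(250,278)],.100))
        print("adapter top",inv([(490,295)],.091),"padlock",inv([(302,130),(236,148)],.075),"far br",inv([(224,253)],.071), "pot",inv([(62,207)],.08))
    else:
        print("disc",inv([(503,215)],.072),"tab top",inv([(235,101)],.103),"handle tip",inv([(586,160),(459,198)],.100),"adapter",inv([(350,78)],.091))
```

```text
top [[0.6120555396751142, 0.26618798502249474], [0.681608282215943, -0.08132467705123439], [0.47131314110181877, -0.12214787968974566], [0.40121545959996335, 0.22451337463177004]] [np.float64(0.3544), np.float64(0.2142), np.float64(0.3537), np.float64(0.2149)]
yaw 1.7679482281628074 t [0.5415 0.0718] res 0.004104529608685625
disc ellipse [[0.0707 0.001 ]] tab top rear edge [[-0.1364  0.0003]
 [-0.1242 -0.0003]]
handle tip,axis line [[ 0.1141  0.0392]
 [ 0.0429 -0.0192]
 [ 0.0975  0.0252]]
adapter top [[-0.0658  0.0643]] padlock [[ 0.0482 -0.0797]
 [ 0.0979 -0.0744]] far br [[0.1176 0.0003]] pot [[ 0.2273 -0.0512]]
scene [[0.6160771387692754, 0.2706303585871642], [0.6890716104467127, -0.07655292625620447], [0.47830117320384147, -0.12062962225401169], [0.40455269122832194, 0.22646300729055222]] [np.float64(0.3548), np.float64(0.2153), np.float64(0.3548), np.float64(0.2161)]
yaw 1.7784696963347502 t [0.547 0.075] res 0.003205283465653186
disc [[ 0.0713 -0.0063]] tab top [[-0.132   0.0028]] handle tip [[ 0.1153  0.0377]
 [ 0.0436 -0.0264]] adapter [[-0.0678  0.0661]]
```

```bash
cat >> h.py <<'E'
from scipy.spatial.transform import Rotation as Ro
YAW=1.772; T0=np.array([.543,.073])
def bw(xy,yaw=None,t=None):
    yaw=YAW if yaw is None else yaw; t=T0 if t is None else t
    c,s=np.cos(yaw),np.sin(yaw); return np.array([[c,-s],[s,c]])@np.array(xy,float)+t
def wb(P):
    c,s=np.cos(YAW),np.sin(YAW); return (np.atleast_2d(P)[:,:2]-T0)@np.array([[c,-s],[s,c]])
def pose():
    s=telemetry.observe(); return s,np.array(s["position"]),Ro.from_euler("xyz",s["tool_rot"])
def rows(targets,z,yaw=None):
    s,p,R=pose(); yaw=YAW if yaw is None else yaw
    rv=(R.inv()*Ro.from_euler("xyz",[np.pi,0,yaw])).as_rotvec()
    for xy,zz in zip(targets,z if hasattr(z,'__len__') else [z]*len(targets)):
        print(xy,zz,R.inv().apply(np.r_[bw(xy),zz]-p).round(4),rv.round(4))
def wT():
    s,p,R=pose(); T=np.eye(4);T[:3,:3]=R.as_matrix();T[:3,3]=p
    return T@imaging.camera_info("wrist")["hand_eye"]
E
python3 -c "
from h import *
rows([(.14,.0)],.20); print(bw((.14,0)))"
```

```text
(0.14, 0.0) 0.2 [-0.414  -0.2532  0.0311] [-0.0008  0.0005  1.0258]
[0.515  0.2102]
```

>>> carry_out([
  [-0.052,-0.032,0.004,0,0,0.13,255],
  [-0.104,-0.064,0.008,0,0,0.26,255],
  [-0.156,-0.096,0.012,0,0,0.39,255],
  [-0.208,-0.128,0.016,0,0,0.52,255],
  [-0.26,-0.16,0.02,0,0,0.65,255],
  [-0.312,-0.192,0.024,0,0,0.78,255],
  [-0.364,-0.224,0.028,0,0,0.91,255],
  [-0.414,-0.253,0.031,0,0,1.026,255],
  [-0.414,-0.253,0.031,0,0,1.026,255],
  [-0.414,-0.253,0.031,0,0,1.026,255],
])

```text
clock: 1.35
position: [0.5149, 0.2108, 0.2]
tool_rot: [-3.141, -0.0, 1.772]
force: [0.1, 0.2, 0.2]
grip_width: 0.0003
```

Run:
```python
from h import *
T=wT();p,d=imaging.grab_frame("wrist");cv2.imwrite("pics/w1.png",p);np.save("pics/w1T.npy",T)
s=telemetry.observe();print(s["position"],s["tool_rot"],s["clock"],s["grip_width"],s["force"])
```

```text
[0.5146 0.2114 0.2001] [-3.141  -0.0003  1.7733] 1.4 0.00014196253033157613 [-1.5284  0.5273  0.4837]
```

View pics/w1.png

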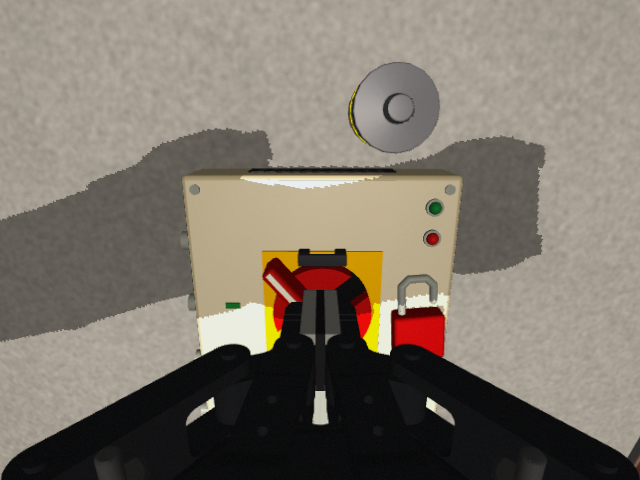

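Run:
```python
from h import *
T=np.load("pics/w1T.npy")
P=ray("wrist",[(185,177),(461,177)],.055,T);print("corners",wb(P),"width",np.linalg.norm(P[0]-P[1]))
print("bracket top corners (.071)",wb(ray("wrist",[(298,266),(347,266),(298,250),(347,250)],.071,T)))
print("handle tip",wb(ray("wrist",[(268,261),(263,268),(275,259)],.1,T)))
print("pot",wb(ray("wrist",[(396,108)],.08,T)), "padlock body",wb(ray("wrist",[(391,310),(445,310)],.075,T)))
print("tcp proj",proj("wrist",[T[:3,3]+0,(.5146,.2114,.2)],T))
```

```text
corners [[ 0.1784  0.1035]
 [ 0.1784 -0.1094]] width 0.2128522324777694
bracket top corners (.071) [[ 0.1113  0.0165]
 [ 0.1113 -0.0217]
 [ 0.1245  0.0163]
 [ 0.1245 -0.0214]]
handle tip [[0.1262 0.0354]
 [0.121  0.0391]
 [0.1277 0.0305]]
pot [[ 0.2275 -0.0514]] padlock body [[ 0.0752 -0.0573]
 [ 0.0751 -0.1007]]
tcp proj [[-376.2504    4.5492]
 [ 317.9324  309.8536]]
```

```bash
python3 -c "
from h import *
rows([(.142,-.002)],.081)"
```

```text
(0.142, -0.002) 0.081 [0.0007 0.0022 0.1191] [-0.0005 -0.0003  0.0013]
```

>>> carry_out([
  [0.001,0.002,0.05,0,0,0,255],
  [0.001,0.002,0.095,0,0,0,255],
  [0.001,0.002,0.119,0,0,0,255],
  [0.001,0.002,0.119,0,0,0,255],
])

```text
clock: 1.9
position: [0.5155, 0.2127, 0.08]
tool_rot: [-3.139, 0.0, 1.774]
force: [-0.7, -0.1, -0.2]
grip_width: 0.0003
```

Run:
```python
from h import *
s=telemetry.observe();print(s["position"],s["force"],wb(s["position"]))
T=wT();p,d=imaging.grab_frame("wrist");cv2.imwrite("pics/w2.png",p)
rows([(.127,.012),(.106,.029),(.095,.034),(.090,.035)],.081)
```

```text
[0.5155 0.2127 0.08  ] [-0.6658 -0.054  -0.1842] [[ 0.1423 -0.001 ]]
(0.127, 0.012) 0.081 [-0.0152 -0.0139  0.0004] [-0.0009  0.      0.0012]
(0.106, 0.029) 0.081 [-0.0362 -0.0309  0.0004] [-0.0009  0.      0.0012]
(0.095, 0.034) 0.081 [-0.0472 -0.0359  0.0004] [-0.0009  0.      0.0012]
(0.09, 0.035) 0.081 [-0.0522 -0.0369  0.0004] [-0.0009  0.      0.0012]
```

View pics/w2.png

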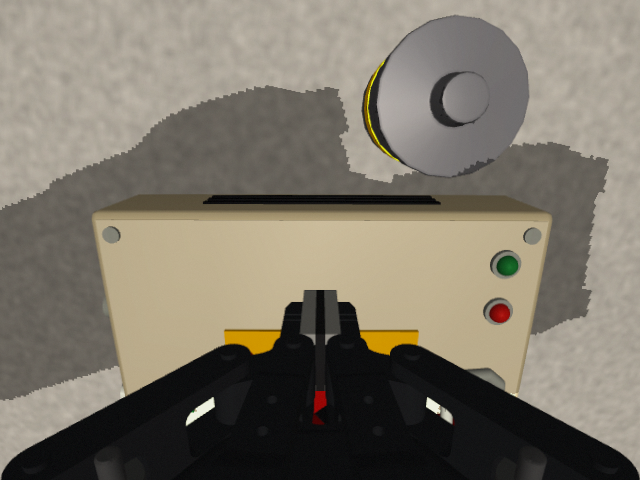

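The wrist view shows the tip just past the yellow plate, clear of the pot, with the handle under the fingers. Now I'll sweep the handle.

>>> carry_out([
  [-0.008,-0.007,0,0,0,0,255],
  [-0.015,-0.014,0,0,0,0,255],
  [-0.022,-0.02,0,0,0,0,255],
  [-0.029,-0.026,0,0,0,0,255],
  [-0.036,-0.032,0,0,0,0,255],
  [-0.042,-0.036,0,0,0,0,255],
  [-0.047,-0.038,0,0,0,0,255],
  [-0.05,-0.039,0,0,0,0,255],
  [-0.05,-0.039,0,0,0,0,255],
])

```text
clock: 3.08
position: [0.489, 0.1552, 0.0818]
tool_rot: [3.14, -0.001, 1.772]
force: [1.9, 2.5, 1.0]
grip_width: -0.0001
```

Run:
```python
from h import *
s=telemetry.observe();print(s["position"],s["force"],wb(s["position"]))
for n,(x0,y0,x1,y1) in {"top":(190,190,350,310),"scene":(300,200,460,320)}.items():
    p,d=imaging.grab_frame(n)
    cv2.imwrite(f"pics/{n}3.png",cv2.resize(p[y0:y1,x0:x1],None,fx=5,fy=5,interpolation=cv2.INTER_CUBIC))
```

```text
[0.489  0.1552 0.0818] [1.8833 2.5479 0.9752] [[0.0914 0.0365]]
```

View pics/top3.png

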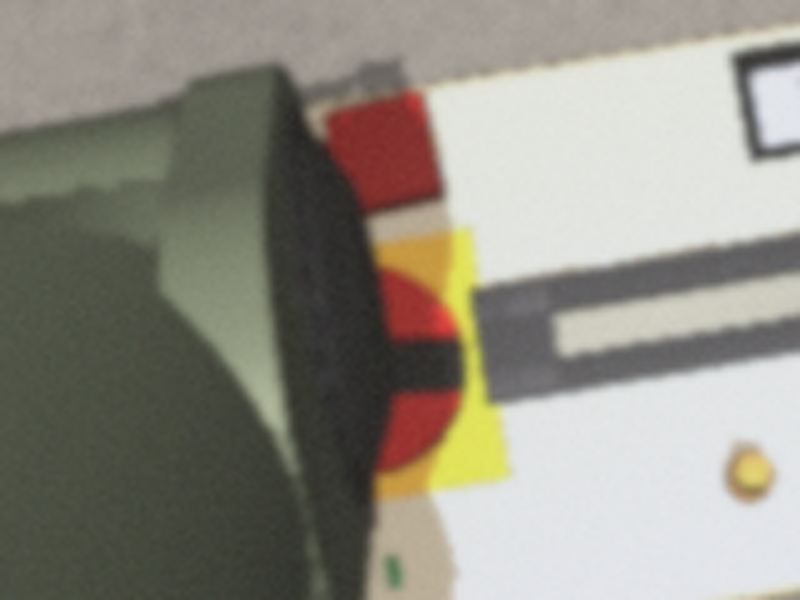

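View pics/scene3.png

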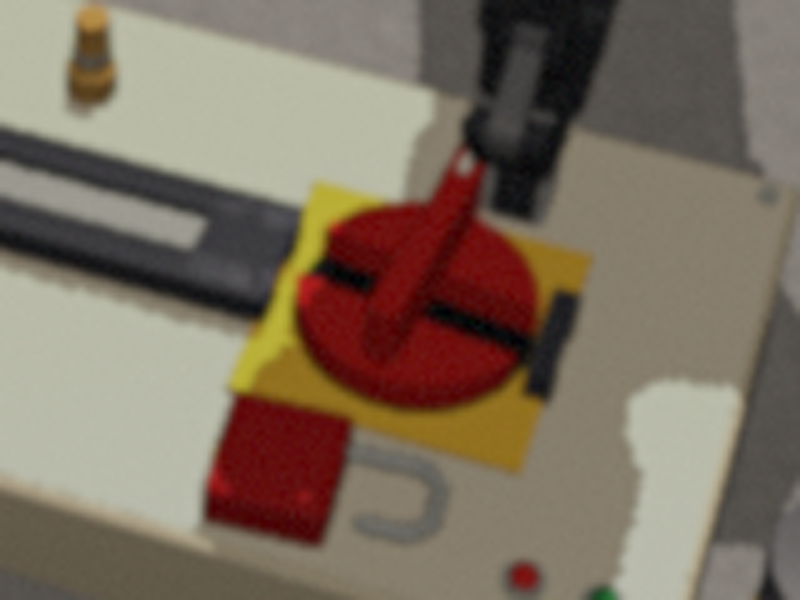

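The top crop shows the slot edges at y≈340 and 390, nearly horizontal, while the guide rises to the right by about 10°. About 0.15 rad remains. I'll measure it by rays.

```bash
cat >> h.py <<'E'
def ang(n,uv,f,o,z):
    b=wb(ray(n,np.array(uv,float)/f+o,z)); v=b[1]-b[0]; return b.round(4).tolist(),float(np.arctan2(v[1],v[0]))
E
python3 - <<'E'
from h import *
o=(190,190);print(ang("top",[(458,340),(392,341)],5,o,.072),ang("top",[(461,390),(392,390)],5,o,.072))
print("guide",ang("top",[(800,236),(480,289)],5,o,.072),ang("top",[(800,350),(490,402)],5,o,.072))
o=(300,200);print("handle top",ang("scene",[(382,322),(467,152)],5,o,.1), "slot",ang("scene",[(330,262),(527,337)],5,o,.072))
E
```

```text
([[0.0312, -0.0027], [0.0556, -0.0066]], -0.1580925000248281) ([[0.0331, 0.0161], [0.0584, 0.0117]], -0.17346437014725422)
guide ([[-0.1025, -0.0196], [0.02, -0.0204]], -0.006585632525625785) ([[-0.0945, 0.0232], [0.0231, 0.0224]], -0.00659195527840262)
handle top ([[0.0675, -0.0443], [0.0729, 0.0358]], 1.503443452065346) slot ([[0.0398, -0.002], [0.1084, -0.01]], -0.11661943891036322)
```

>>> carry_out([
  [-0.002,0,0,0,0,0,255],
  [-0.004,0,0,0,0,0,255],
  [-0.005,0,0,0,0,0,255],
  [-0.005,0,0,0,0,0,255],
])

```text
clock: 3.68
position: [0.4891, 0.1505, 0.0813]
tool_rot: [-3.141, -0.0, 1.772]
force: [-2.1, 4.7, 2.6]
grip_width: 0.0001
```

Run:
```python
from h import *
s=telemetry.observe();print(s["position"],s["force"],wb(s["position"]))
for n,(x0,y0,x1,y1) in {"top":(190,190,350,310),"scene":(300,200,460,320)}.items():
    p,d=imaging.grab_frame(n)
    cv2.imwrite(f"pics/{n}4.png",cv2.resize(p[y0:y1,x0:x1],None,fx=5,fy=5,interpolation=cv2.INTER_CUBIC))
```

```text
[0.4891 0.1505 0.0813] [-2.0682  4.6943  2.5692] [[0.0867 0.0373]]
```

View pics/top4.png

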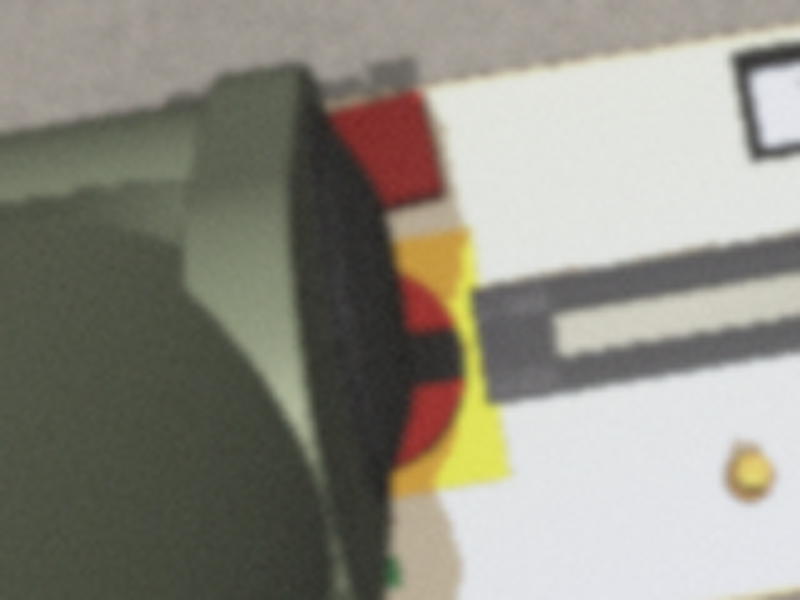

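View pics/scene4.png

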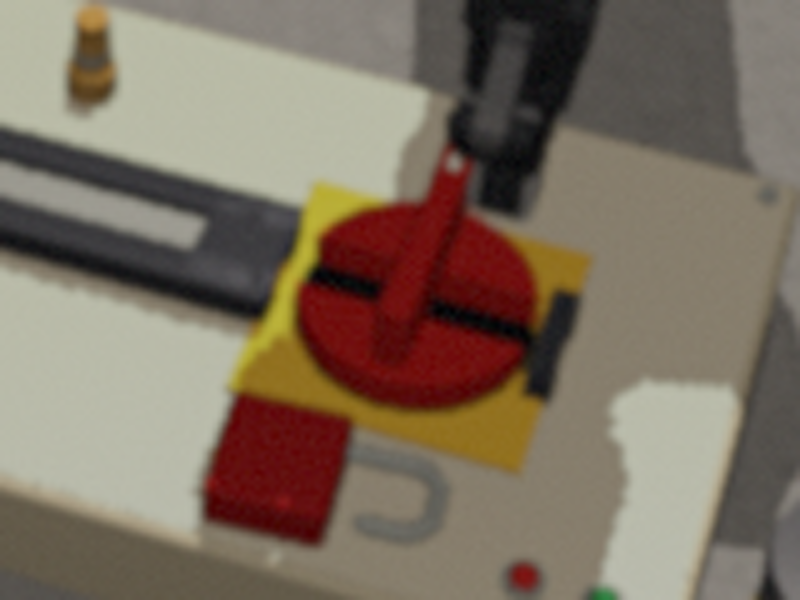

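>>> carry_out([
  [0.006,0,0,0,0,0,255],
  [0.015,0,0,0,0,0,255],
  [0.015,0,-0.04,0,0,0,255],
  [0.005,0,-0.09,0,0,0,255],
  [-0.045,0.02,-0.115,0,0,0,255],
  [-0.1,0.037,-0.12,0,0,0,255],
  [-0.1,0.037,-0.12,0,0,0,255],
  [-0.1,0.037,-0.12,0,0,0,255],
  [-0.1,0.037,-0.12,0,0,0,255],
])

```text
clock: 4.9
position: [0.5455, 0.061, 0.2011]
tool_rot: [-3.141, -0.0, 1.773]
force: [-0.2, 0.9, -0.7]
grip_width: -0.0
```

Run:
```python
from h import *
s=telemetry.observe();print(s["position"],s["clock"],wb(s["position"]))
T=wT();p,d=imaging.grab_frame("wrist");cv2.imwrite("pics/w5.png",p);np.save("pics/w5T.npy",T)
```

```text
[0.5455 0.061  0.2011] 4.9 [[-0.0122 -0.    ]]
```

View pics/w5.png

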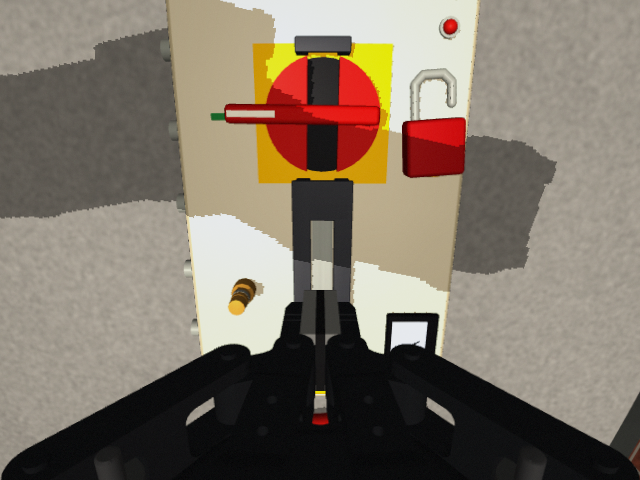

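The wrist view now shows the disc clearly: the slot is between columns 309 and 339, the handle runs from (226,112) to (379,116), the bracket is at (323,45) and the guide end is at row 182.

Run:
```python
from h import *
p=cv2.imread("pics/w5.png");T=np.load("pics/w5T.npy")
cv2.imwrite("pics/w5c.png",cv2.resize(p[30:200,215:400],None,fx=4,fy=4,interpolation=cv2.INTER_CUBIC)[:600,:])
hsv=cv2.cvtColor(p,cv2.COLOR_BGR2HSV);red=((hsv[...,1]>150)&((hsv[...,0]<8)|(hsv[...,0]>172)))
sl=[]
for y in list(range(68,98,3))+list(range(136,164,3)):
    r=np.where(red[y,262:385])[0]+262; g=np.argmax(np.diff(r)); sl.append((r[g]+.5,r[g+1]-.5,y))
sl=np.array(sl)
for k,nm in((0,"L"),(1,"R")):
    b=wb(ray("wrist",np.c_[sl[:,k],sl[:,2]],.072,T)); q=np.polyfit(b[:,0],b[:,1],1); print(nm,q,np.std(b[:,1]-np.polyval(q,b[:,0])))
    print(np.polyval(q,.07))
# guide edges
g=[]
V=hsv[...,2]
for y in range(188,215,3):
    r=np.where(V[y,280:365]<90)[0]+280; g.append((r[0]-.5,r[-1]+.5,y))
g=np.array(g);print(g[[0,-1]])
for k in(0,1):
    b=wb(ray("wrist",np.c_[g[:,k],g[:,2]],.072,T)); print("guide",np.polyfit(b[:,0],b[:,1],1),b[:,1].mean())
b=wb(ray("wrist",[(168,10),(203,350),(479,10),(449,350)],.055,T));print("box edges",b)
print("bracket",wb(ray("wrist",[(295,37),(351,37),(295,53),(351,53)],.071,T)),"guide end",wb(ray("wrist",[(292,181),(353,181)],.072,T)))
```

```text
L [-0.0078  0.0086] 1.4551727354432927e-06
0.008064843309193534
R [-0.0155 -0.0114] 0.0002173359857858198
-0.012470467165633981
[[291.5 352.5 188. ]
 [291.5 351.5 212. ]]
guide [-0.0207  0.0206] 0.020354013705732643
guide [ 0.0038 -0.0246] -0.024573146897931202
box edges [[ 0.1411  0.1049]
 [-0.1291  0.1041]
 [ 0.1414 -0.1108]
 [-0.1288 -0.1166]]
bracket [[ 0.1198  0.016 ]
 [ 0.1199 -0.0211]
 [ 0.1101  0.0161]
 [ 0.1101 -0.0213]] guide end [[ 0.0245  0.0197]
 [ 0.0245 -0.0247]]
```

View pics/w5c.png

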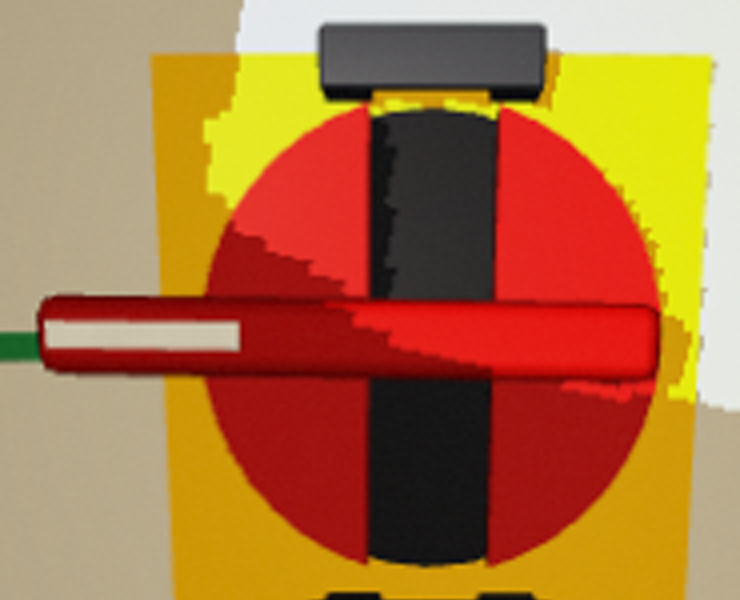

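```bash
python3 -c "
from h import *
rows([(-.178,-.0025)],.2)"
```

```text
(-0.178, -0.0025) 0.2 [-0.1657  0.0022  0.0011] [-0.0005 -0.0002  0.0015]
```

>>> carry_out([
  [-0.05,0.002,0,0,0,0,255],
  [-0.11,0.002,0,0,0,0,255],
  [-0.166,0.002,0.001,0,0,0,255],
  [-0.166,0.002,0.001,0,0,0,255],
  [-0.166,0.002,0.001,0,0,0,255],
  [-0.166,0.002,0.001,0,0,0,255],
])

```text
clock: 5.7
position: [0.581, -0.1008, 0.2003]
tool_rot: [-3.142, -0.001, 1.774]
force: [-0.3, 0.1, -0.7]
grip_width: -0.0
```

Run:
```python
from h import *
s=telemetry.observe();print(s["position"],s["clock"],wb(s["position"]))
T=wT();p,d=imaging.grab_frame("wrist");cv2.imwrite("pics/w6.png",p);np.save("pics/w6T.npy",T)
```

```text
[ 0.581  -0.1008  0.2003] 5.7 [[-0.1779 -0.0025]]
```

View pics/w6.png

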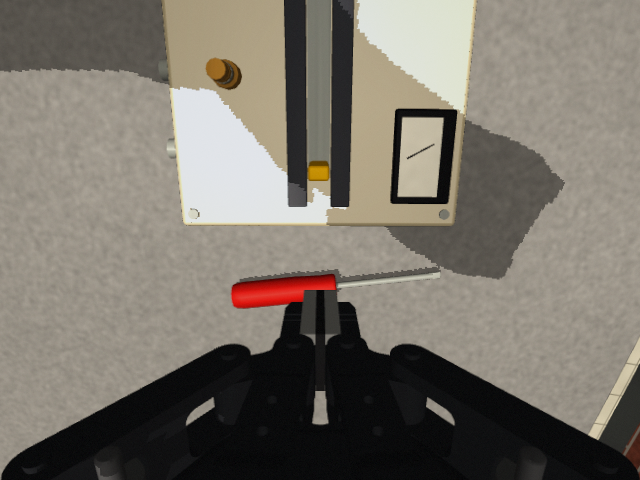

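The wrist view shows the tab top at (318,171), the guide's rear end at row 206, the box edge at row 224 and the screwdriver beyond it.

Run:
```python
from h import *
T=np.load("pics/w6T.npy")
print("tab rear top",wb(ray("wrist",[(309,180),(329,180)],.103,T)),"front",wb(ray("wrist",[(309,162),(329,162)],.103,T)),"edge",wb(ray("wrist",[(183,224),(455,224)],.055,T)))
print("guide rear",wb(ray("wrist",[(288,206),(350,206)],.072,T)))
rows([(-.165,-.0025),(-.15,-.0025)],.081)
```

```text
tab rear top [[-0.136   0.0039]
 [-0.136  -0.009 ]] front [[-0.1246  0.0038]
 [-0.1246 -0.0089]] edge [[-0.1779  0.1064]
 [-0.1775 -0.1113]]
guide rear [[-0.1596  0.0204]
 [-0.1595 -0.0254]]
(-0.165, -0.0025) 0.081 [0.0131 0.     0.1193] [ 0.0001 -0.0004  0.0018]
(-0.15, -0.0025) 0.081 [0.0281 0.     0.1193] [ 0.0001 -0.0004  0.0018]
```

>>> carry_out([
  [0.01,0,0.05,0,0,0,255],
  [0.01,0,0.095,0,0,0,255],
  [0.01,0,0.119,0,0,0,255],
  [0.01,0,0.119,0,0,0,255],
  [0.017,0,0.119,0,0,0,255],
  [0.024,0,0.119,0,0,0,255],
  [0.031,0,0.119,0,0,0,255],
  [0.037,0,0.119,0,0,0,255],
  [0.043,0,0.119,0,0,0,255],
  [0.043,0,0.119,0,0,0,255],
])

```text
clock: 7.0
position: [0.5722, -0.0597, 0.0813]
tool_rot: [-3.141, -0.0, 1.772]
force: [0.1, -0.2, -0.0]
grip_width: 0.0001
```

Run:
```python
from h import *
s=telemetry.observe();print(s["position"],s["clock"],s["force"],wb(s["position"]))
T=wT();p,d=imaging.grab_frame("wrist");cv2.imwrite("pics/w7.png",p);np.save("pics/w7T.npy",T)
```

```text
[ 0.5722 -0.0597  0.0813] 7.0 [ 0.0648 -0.2461 -0.0232] [[-0.1359 -0.0021]]
```

View pics/w7.png

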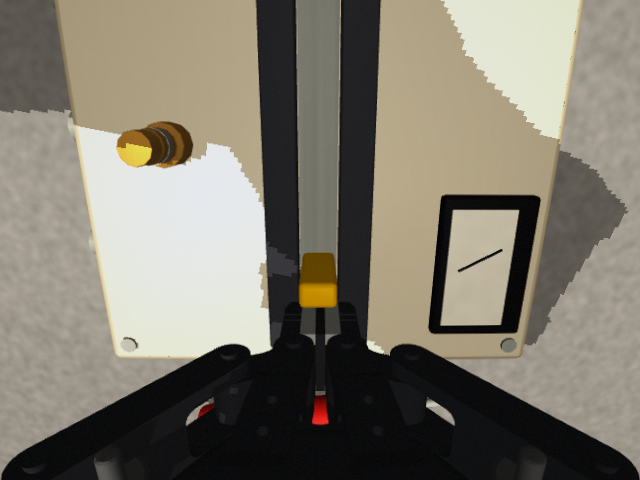

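The tab is centred against the closed fingers. I'll push gently through the disc entry and watch the force.

>>> carry_out([
  [0.004,0,0,0,0,0,255],
  [0.008,0,0,0,0,0,255],
  [0.012,0,0,0,0,0,255],
  [0.016,0,0,0,0,0,255],
  [0.019,0,0,0,0,0,255],
])

```text
clock: 7.68
position: [0.5684, -0.0415, 0.0812]
tool_rot: [-3.141, -0.0, 1.772]
force: [-1.1, -2.4, -0.6]
grip_width: -0.0
```

>>> carry_out([
  [0.004,0,0,0,0,0,255],
  [0.008,0,0,0,0,0,255],
  [0.012,0,0,0,0,0,255],
])

```text
clock: 8.05
position: [0.5662, -0.0297, 0.0813]
tool_rot: [-3.142, -0.0, 1.772]
force: [-1.1, -2.8, -1.0]
grip_width: -0.0
```

Run:
```python
from h import *
s=telemetry.observe();print(s["position"],s["clock"],s["force"],wb(s["position"]))
for n,(x0,y0,x1,y1) in {"scene":(250,180,450,320)}.items():
    p,d=imaging.grab_frame(n)
    cv2.imwrite(f"pics/{n}8.png",cv2.resize(p[y0:y1,x0:x1],None,fx=4,fy=4,interpolation=cv2.INTER_CUBIC))
```

```text
[ 0.5662 -0.0297  0.0813] 8.05 [-1.0732 -2.8009 -1.032 ] [[-0.1053 -0.0022]]
```

View pics/scene8.png

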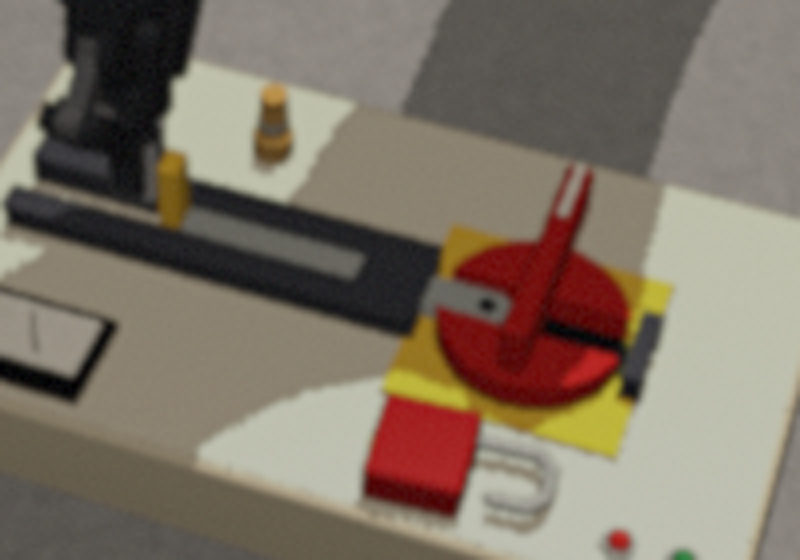

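The bar's nose is inside the slot at (485,303), with force at about 3 N, which is just sliding friction. I'll keep pushing.

>>> carry_out([
  [0.007,0,0,0,0,0,255],
  [0.014,0,0,0,0,0,255],
  [0.021,0,0,0,0,0,255],
  [0.028,0,0,0,0,0,255],
  [0.035,0,0,0,0,0,255],
  [0.042,0,0,0,0,0,255],
])

```text
clock: 8.85
position: [0.5579, 0.0116, 0.0814]
tool_rot: [3.141, 0.0, 1.772]
force: [0.3, -2.6, 0.8]
grip_width: 0.0001
```

>>> carry_out([
  [0.007,0,0,0,0,0,255],
  [0.014,0,0,0,0,0,255],
  [0.021,0,0,0,0,0,255],
  [0.027,0,0,0,0,0,255],
  [0.03,0,0,0,0,0,255],
])

```text
clock: 9.48
position: [0.5519, 0.0411, 0.0813]
tool_rot: [3.141, -0.0, 1.772]
force: [1.6, -2.2, 1.3]
grip_width: 0.0002
```

Run:
```python
from h import *
s=telemetry.observe();print(s["position"],s["clock"],s["force"],wb(s["position"]))
T=wT();p,d=imaging.grab_frame("wrist");cv2.imwrite("pics/w9.png",p);np.save("pics/w9T.npy",T)
```

```text
[0.5519 0.0411 0.0813] 9.475 [ 1.6465 -2.2339  1.3272] [[-0.0331 -0.0023]]
```

View pics/w9.png

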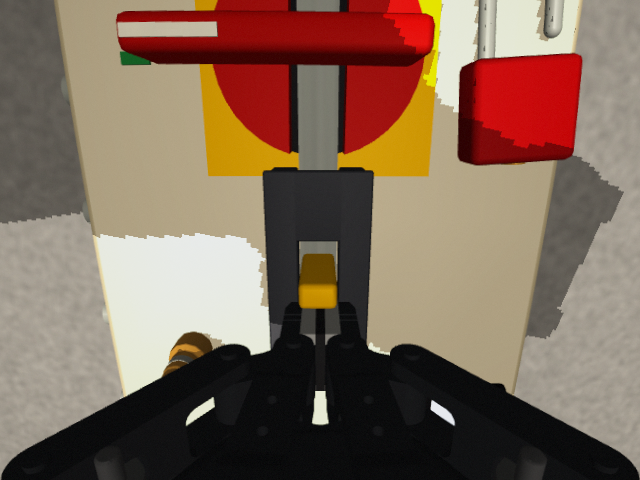

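About 7 mm of slot remains in front of the tab. I'll creep until the stop is felt.

>>> carry_out([
  [0.002,0,0,0,0,0,255],
  [0.004,0,0,0,0,0,255],
  [0.005,0,0,0,0,0,255],
  [0.005,0,0,0,0,0,255],
])

```text
clock: 10.02
position: [0.5508, 0.0456, 0.0813]
tool_rot: [-3.141, -0.0, 1.772]
force: [0.5, -0.6, -0.4]
grip_width: -0.0003
```

>>> carry_out([
  [0.001,0,0,0,0,0,255],
  [0.002,0,0,0,0,0,255],
  [0.002,0,0,0,0,0,255],
])

```text
clock: 10.4
position: [0.5505, 0.0473, 0.0813]
tool_rot: [-3.142, 0.0, 1.772]
force: [0.9, -2.5, -0.5]
grip_width: -0.0
```

>>> carry_out([
  [0.001,0,0,0,0,0,255],
  [0.001,0,0,0,0,0,255],
])

```text
clock: 10.65
position: [0.5504, 0.0473, 0.0813]
tool_rot: [3.141, 0.001, 1.771]
force: [3.4, -9.1, -1.2]
grip_width: 0.0001
```

The position has stopped advancing and the force has risen to 9.7 N, so the bar is at its stop. I'll back off and look.

>>> carry_out([
  [0.001,0,0,0,0,0,255],
  [-0.005,0,0,0,0,0,255],
  [-0.02,0,0,0,0,0,255],
  [-0.02,0,-0.04,0,0,0,255],
  [-0.025,0,-0.09,0,0,0,255],
  [-0.03,0,-0.13,0,0,0,255],
  [-0.03,0,-0.13,0,0,0,255],
  [-0.03,0,-0.13,0,0,0,255],
])

```text
clock: 11.65
position: [0.5559, 0.0188, 0.2107]
tool_rot: [-3.141, -0.0, 1.772]
force: [0.5, 0.3, -0.5]
grip_width: 0.0001
```

Run:
```python
from h import *
s=telemetry.observe();print(s["position"],s["clock"],s["force"],wb(s["position"]))
T=wT();p,d=imaging.grab_frame("wrist");cv2.imwrite("pics/w10.png",p);np.save("pics/w10T.npy",T)
p,d=imaging.grab_frame("scene");x0,y0,x1,y1=250,180,510,370
cv2.imwrite("pics/scene10.png",cv2.resize(p[y0:y1,x0:x1],None,fx=3,fy=3,interpolation=cv2.INTER_CUBIC))
```

```text
[0.5559 0.0188 0.2107] 11.65 [ 0.5056  0.2913 -0.4592] [[-0.0557 -0.0018]]
```

View pics/w10.png

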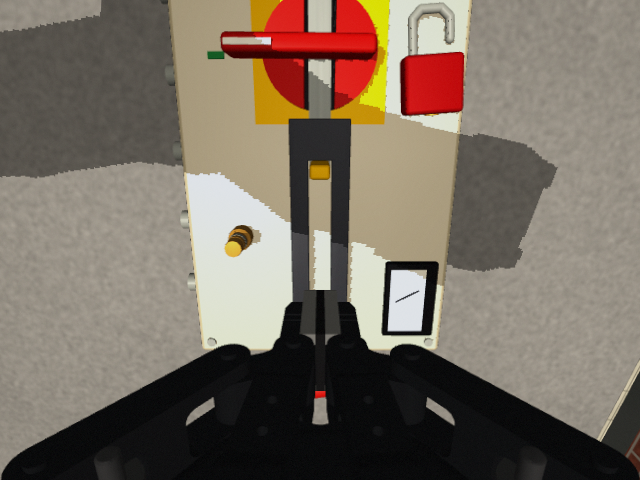

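View pics/scene10.png

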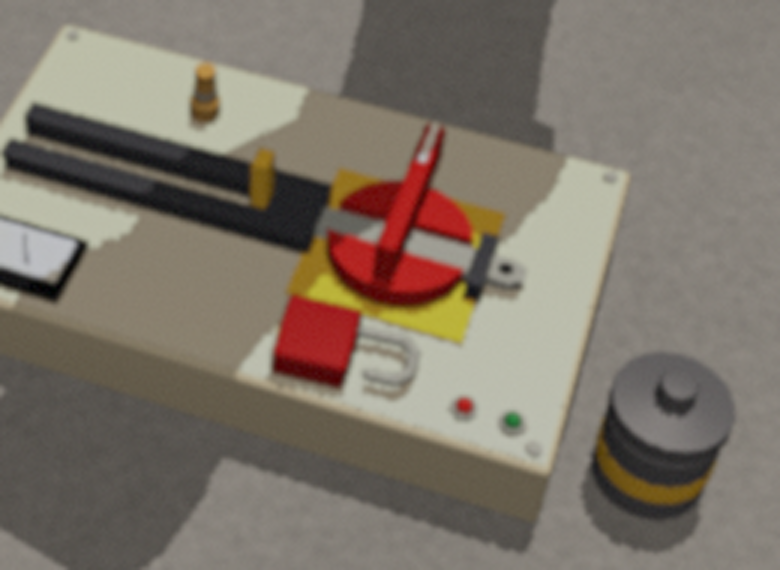

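The bar runs through the disc, with its padlock hole past the bracket at crop (507,268). The tab is against the closed end of the guide slot at (319,163). One numeric check of the tab and nose, then I'll hand in.

Run:
```python
from h import *
T=np.load("pics/w10T.npy")
print("tab rear (want -.015)",wb(ray("wrist",[(319,180)],.103,T)),"nose scene (want .140)",wb(ray("scene",[(523/3+250,272/3+180)],.068)))
o=np.array([0,0]);print("handle edge",ang("wrist",[(377,35),(222,33)],1,o,.1),ang("wrist",[(377,57),(222,53)],1,o,.1))
from workcell import ticket
print(ticket.job_done())
```

```text
tab rear (want -.015) [[-0.0153 -0.0019]] nose scene (want .140) [[ 0.1382 -0.0023]]Traceback (most recent call last):
  File "<stdin>", line 4, in <module>
  File "h.py", line 30, in ang
    b=wb(ray(n,np.array(uv,float)/f+o,z)); v=b[1]-b[0]; return b.round(4).tolist(),float(np.arctan2(v[1],v[0]))
         ~~~^^^^^^^^^^^^^^^^^^^^^^^^^^^^
  File "h.py", line 5, in ray
    i=imaging.camera_info(n); E=i["extrinsics"] if T is None else T
                                ~^^^^^^^^^^^^^^
KeyError: 'extrinsics'
```

```bash
python3 -c "
from h import *
T=np.load('pics/w10T.npy')
for q in ([(377,35),(222,33)],[(377,57),(222,53)]):
    b=wb(ray('wrist',q,.1,T)); v=b[1]-b[0]; print(np.arctan2(v[0],v[1]))
from workcell import ticket
print(ticket.job_done())"
```

```text
0.01498245566748221
0.02677962204058599
the job is handed in; nothing more can be done
None
```

The isolator is locked off, and I handed the job in at about 11.7 s on the robot's clock. I swept the red handle round with the closed fingertips until the slot lined up with the bar. Then I pushed the bar by its yellow tab through the slot to its stop.

**Last checks before handing in:**

| Check | Measured | Expected |
|---|---|---|
| Disc angle, from the handle edge | 0.015–0.027 rad | 0, within 0.12 |
| Tab rear face along the box's x | −15.3 mm | −15 mm |
| Bar nose along the box's x | 138 mm | 140 mm |

- **Bar:** the padlock hole shows out past the far bracket. Readings between moves stayed near 3 N while the bar slid, and the last push read about 10 N at the stop.
- **Bystanders:** the padlock, adapter and pot look undisturbed in the final pictures. The screwdriver lay outside the final picture crop, so I did not check it at the end; it looked undisturbed when I was over the tab, and the arm stayed well above it.
- **Arm:** it had withdrawn clear of the box, above the guide, and was touching nothing.

**What failed or disagreed:**
- My first panel mask gave a wrong box size (412 x 297 mm instead of 360 x 220), so I fitted the panel corners instead.
- The scene and top cameras placed the box about 6 mm apart. I averaged them, and the wrist camera then put the box's centreline 2.5 mm off that, so I pushed along the corrected line.
- The final script stopped once on a mistake in my own helper, before handing in. I fixed it and ran it again.

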